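# Load the capped plant cultures into the carrying caddy

### The job

Gather the four capped plant cultures into the caddy, each standing upright on the caddy floor in the well made for it: the large round jar, the small round jar and the square jar, and the block with the capped tube, which must be lifted straight up out of its interlocked neighbours. Keep the cultures upright and set them down rather than dropping them; leave the empty, open jars standing where they are.

Things in the scene. Friction and masses are not known exactly. Their poses are not given: they have to be found in the camera images.
- large_jar: Large round culture jar, clear body 56 mm across with green plantlets inside, closed by a white flat screw lid 60 mm across and 24 mm high at the top; 90 mm high in all, about 160 g. Origin: centre of its underside; z up. It stands loose on the bench.
- small_jar: Small round culture jar, clear body 32 mm across with green plantlets inside, white lid 36 mm across and 22 mm high at the top; 62 mm high in all, about 60 g. Origin: centre of its underside; z up. It stands loose on the bench.
- square_jar: Square culture jar, clear body 39 mm wide with green plantlets inside, white square lid 42 x 42 mm and 22 mm high at the top; 75 mm high in all, about 100 g; x and y along its sides. Origin: centre of its underside; z up. It stands loose on the bench.
- tube_block: Grey block 36 mm high, 40 in x, 56 in y over T-shaped keys on its y sides, with one upright tube on its z axis under a white cap (26 mm across, 26 high, top at 100 mm); 120 g. Starts 4 mm above the bench, keyed (2 mm play, 36 mm deep) between two fixed grey blocks in a row along y with open tubes 22 mm wide, 90 mm high, 45 mm away; the cap's x sides are free. Origin: underside centre, z up.
- large_well: The large round well, 74 mm across, for the large round jar. One of four white inserts, 94 x 94 x 15 mm, set two by two (100 mm pitch, order varies) in a fixed grey caddy 212 mm square, rim 24 mm above the bench. Fixed. Origin: well centre, level with the caddy floor (5 mm above the bench), on which the contents stand; z up, x and y along the insert's sides.
- small_well: The small round well, 50 mm across, for the small round jar. One of four white inserts, 94 x 94 x 15 mm, set two by two (100 mm pitch, order varies) in a fixed grey caddy 212 mm square, rim 24 mm above the bench. Fixed. Origin: well centre, level with the caddy floor (5 mm above the bench), on which the contents stand; z up, x and y along the insert's sides.
- square_well: The square well, 56 x 56 mm, for the square jar. One of four white inserts, 94 x 94 x 15 mm, set two by two (100 mm pitch, order varies) in a fixed grey caddy 212 mm square, rim 24 mm above the bench. Fixed. Origin: well centre, level with the caddy floor (5 mm above the bench), on which the contents stand; z up, x and y along the insert's sides.
- block_well: The oblong well, 54 mm in its x and 70 mm in its y, for the tube block (block's long y side along the well's y side, either way round). One of four white inserts, 94 x 94 x 15 mm, set two by two (100 mm pitch, order varies) in a fixed grey caddy 212 mm square, rim 24 mm above the bench. Fixed. Origin: well centre, level with the caddy floor (5 mm above the bench), on which the contents stand; z up, x and y along the insert's sides.
- open_large_jar: Empty look-alike of the large jar: open, no lid, frosted clear, outside 56 mm (60 mm over the thread), 66 mm high. Origin: centre of its underside; z up. It stands loose on the bench.
- open_small_jar: Empty look-alike of the small jar: open, no lid, frosted clear, outside 32 mm (36 mm over the thread), 40 mm high. Origin: centre of its underside; z up. It stands loose on the bench.
Things that resemble listed ones, but are neither listed nor needed, are in the scene too. What is shaped like the large_jar but blue is not meant.

How it is judged:
At the end, for the whole second after the job is handed in: Each of the four capped cultures stands in its own well, within 13 mm of its centre, underside within 5 mm of the caddy floor, upright within 0.1 rad, released and at rest; both empty open jars still stand within 30 mm of where they began (horizontal distance between large_jar and large_well below 0.013 m and z of large_jar in the frame of large_well below 0.005 m and angle between each of large_jar, small_jar, square_jar, tube_block, open_large_jar, open_small_jar's own z axis and vertical below 0.1 rad and linear speed of each of large_jar, small_jar, square_jar, tube_block below 0.02 m/s and contact force between the fingers and large_jar below 0.1 N and horizontal distance between small_jar and small_well below 0.013 m and z of small_jar in the frame of small_well below 0.005 m and contact force between the fingers and small_jar below 0.1 N and horizontal distance between square_jar and square_well below 0.013 m and z of square_jar in the frame of square_well below 0.005 m and contact force between the fingers and square_jar below 0.1 N and horizontal distance between tube_block and block_well below 0.013 m and z of tube_block in the frame of block_well below 0.005 m and contact force between the fingers and tube_block below 0.1 N and distance of each of open_large_jar, open_small_jar from where it was at the start of the episode below 0.03 m); the robot touches nothing.
It fails at once if an empty open jar is moved or tipped (more than 30 mm or 0.3 rad) (distance of any of open_large_jar, open_small_jar from where it was at the start of the episode above 0.03 m or angle between any of open_large_jar, open_small_jar's own z axis and vertical above 0.3 rad).
It fails at once if a culture is tipped by more than 40 degrees (angle between any of large_jar, small_jar, square_jar, tube_block's own z axis and vertical above 0.7 rad).
It fails at once if a culture is dropped from more than about 35 mm or thrown ((linear speed of large_jar above 0.83 m/s and contact force between the fingers and large_jar below 0.1 N) or (linear speed of small_jar above 0.83 m/s and contact force between the fingers and small_jar below 0.1 N) or (linear speed of square_jar above 0.83 m/s and contact force between the fingers and square_jar below 0.1 N) or (linear speed of tube_block above 0.83 m/s and contact force between the fingers and tube_block below 0.1 N)).
It also fails if it takes over 112 s, if anything falls off the work surface, if the arm or the gripper's body presses on something with over 40 N, if the wrist force passes 120 N, or if a joint passes its speed limit or range.

### The arm

A 6-joint arm with a two-finger parallel gripper is mounted at the origin on the work surface. World frame = base frame: x ahead of the robot, y to its left, z up, the work surface at z = 0. Lengths are in m, angles in rad, forces in N, time in s.
With the tool pointing down it reaches from about 0.3 to 0.875 m from the base axis. Payload 4.2 kg.
Tool frame: the origin (TCP) lies on the centre line of the jaws, within the pads' length; the fingertips stand 25 mm ahead of it and the grasp point (between the pads) lies 6 mm ahead of it (manip.tip_reach is the distance from the TCP to the fingertips, in m); z points along the fingers, y is the direction in which the jaws open and shut (so a half turn about z gives the same grasp; the last joint's range is limited). The gripper opens to 85 mm and grips with 20 to 120 N. Pads are 22 mm wide; open, the fingers measure 114 mm over their backs; the gripper's body (76 mm by 85 mm) begins 54 mm behind the grasp point. The pads swing forward as they close: fully open they stand 13 mm farther back than shut.
Start: joints at [-1.216, 0.32, 1.565, -0, 1.257, -0.02], TCP at [0.211, -0.535, 0.256] pointing down, gripper open.
Joint ranges: [-3.11, 3.11], [-0.84, 2.01], [0.21, 2.61], [-1.34, 4.49], [0.05, 2.63], [-2.56, 2.56]. Speed limits (rad/s): [2.57, 2.57, 3.14, 3.14, 3.14, 3.14].

### API

Orientations are given as a unit quaternion [x, y, z, w].
In Python, from rig import manip gives the robot as it stands.
- The arm moves only by the tool arm_command, never from a script. Its argument "deltas" is a list of rows, each a list of 4 numbers: the shift along the tool's x, y, z in mm, then the turn about the tool's z in rad. A call has 1 to 12 rows; each row is the pose to reach, as a shift and turn from the pose commanded when the call began, along the tool's axes at that moment; what a row does not reach only later rows make up. A row lasts 1/10 s, in which the tool goes at most 50 mm and 8.59 degrees, less where a joint would pass 70% of its speed; a pose out of reach is approached as far as the arm can. A call with a gripper value outside its range is refused whole. "gripper" is the opening in per cent of the stroke, from 0 (shut) to 100 (fully open), set as the call begins (left out, the last holds). The fingers move at their own pace and stop on an object; the grip force is fixed at half the most. Time passes only in rows, so rows that repeat a pose let the fingers close. It gives the time, the measured TCP pose, the force and the opening at its end, in the units of the state.
- manip.get_obs(): the state, without advancing time (a new reading comes with each control period).
- manip.camera(name): name is "scene" or "top"; returns the picture (400x640x3 uint8, red, green, blue); there is no depth.
- manip.calibration(name): a dict with "camera_matrix" (3x3 intrinsics, pixels), "rvec" (rotation vector, rad) and "tvec" (3), from world to camera coordinates, as OpenCV has them. Camera axes: x right, y down, z forward; pixel columns grow to the right and rows downward; lengths in m; the calibration is good to about 2 mm. A picture is of the moment at which its call begins. calibration takes no time and is no camera call.
- manip.finish_job(): hands the job in, once; it reports no verdict.
The state is a dict: "time": time; "joint_positions": joint angles; "joint_velocities": joint speeds; "tau": joint torques, N m; "position": TCP position; "eef_rot": TCP orientation; "wrist_force": force on the tool from outside, world axes, zero at the start; "wrist_torque": the same for the moment, N m; "gripper_width": opening from 0.0 (shut) to 1.0 (fully open).
Only numpy, scipy, OpenCV 4.12 (cv2) and the standard library are available. Lean on these libraries where they do the work, as an engineer would, in place of code of your own. Each camera call takes 0.05 s, during which the arm holds its last target.

## Working session

There is one attempt and no reset: what is moved stays moved. The work goes in short steps, Python scripts to look and compute and a tool call to move; the robot and the scene stay as the last step left them, time stands still between calls to the robot, and variables do not carry over. Pictures are saved under pics/ and viewed, and the job is handed in when it is done.

Besides the shell and the picture viewer there is one more tool, called after ">>>" as a command line: name --pt "numbers of a row" for each row, then --argument value for the rest. arm_command: Moves the arm, as the interface text tells. Its arguments: {"type":"object","properties":{"deltas":{"type":"array"},"gripper":{"type":"number"}},"required":["deltas"]}

```bash
ls; mkdir -p pics; python3 - <<'E'
from rig import manip
import cv2
for n in("scene","top"):
    im=manip.camera(n); cv2.imwrite(f"pics/{n}0.png",im[:,:,::-1])
    c=manip.calibration(n); print(n,c)
o=manip.get_obs(); print(o)
E
```

```text
pics
scene {'camera_matrix': array([[394.16467629,   0.        , 318.94548316],
       [  0.        , 394.16467629, 199.30458386],
       [  0.        ,   0.        ,   1.        ]]), 'rvec': array([ 1.84374958,  1.66298077, -0.648676  ]), 'tvec': array([-0.02626739, -0.31771397,  1.22184276])}
top {'camera_matrix': array([[397.78137317,   0.        , 319.13352106],
       [  0.        , 397.78137317, 201.82073529],
       [  0.        ,   0.        ,   1.        ]]), 'rvec': array([ 2.12956801, -2.1827377 ,  0.17400296]), 'tvec': array([-0.03485325,  0.51524284,  0.94968169])}
{'time': 0.1, 'joint_positions': array([-1.21597710e+00,  3.20223574e-01,  1.56555131e+00, -4.91382523e-05,
        1.25742702e+00, -1.99589859e-02]), 'joint_velocities': array([ 0.00027894, -0.00130975, -0.00211887,  0.00219539,  0.00105232,
       -0.00035083]), 'tau': array([-5.46459869e-04, -4.16409445e+01, -2.34705448e+01, -7.32449348e-05,
        4.87813755e-03, -7.81921386e-06]), 'position': array([ 0.21036133, -0.534716  ,  0.25557106]), 'eef_rot': array([ 9.82492245e-01,  1.86301744e-01, -1.57129566e-04, -7.89478657e-04]), 'wrist_force': array([0.05392348, 0.4572835 , 0.25506038]), 'wrist_torque': array([-0.00894127,  0.06893647,  0.0108852 ]), 'gripper_width': 1.005440183874679}
```

View pics/scene0.png

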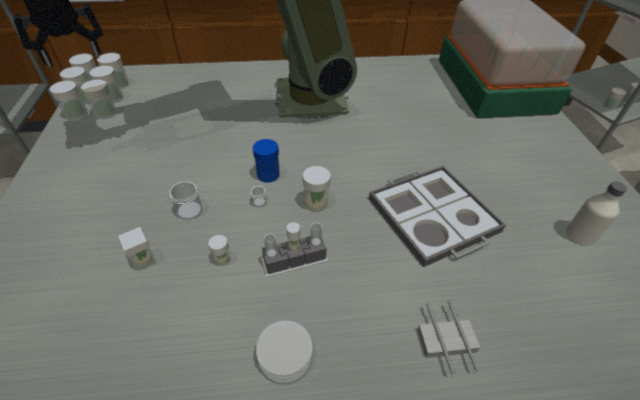

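View pics/top0.png

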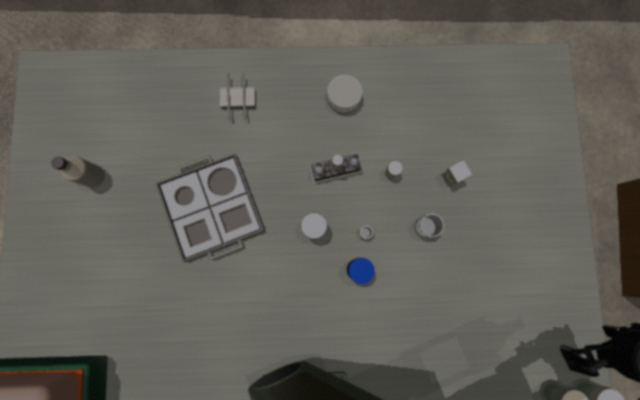

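Candidates: large_jar is the white lid at scene (316,187) / top (314,226). Its look-alikes are the blue jar (266,160), the open jar (186,198) and the jar cluster (80,90). small_jar is at scene (219,249) / top (395,169), against the open small jar (258,196). square_jar is at scene (135,247) / top (459,172). The tube cap is at scene (293,230) / top (337,160). The petri dish (284,350) isn't wanted. Next I'll take one close crop and segment.

```bash
cat > h.py <<'E'
import numpy as np,cv2
from rig import manip
def cal(n):
    c=manip.calibration(n);R,_=cv2.Rodrigues(c["rvec"]);return c["camera_matrix"],R,np.array(c["tvec"]).ravel(),c["rvec"]
def ray(n,uv,z):
    K,R,t,_=cal(n);uv=np.atleast_2d(np.array(uv,float))
    d=np.c_[uv,np.ones(len(uv))]@np.linalg.inv(K).T@R; o=-R.T@t
    s=(z-o[2])/d[:,2]; return o+s[:,None]*d
def proj(n,P):
    K,R,t,rv=cal(n);return cv2.projectPoints(np.atleast_2d(np.array(P,float)),rv,t,K,None)[0][:,0]
E
python3 - <<'E'
from h import *
t=cv2.imread("pics/top0.png");s=cv2.imread("pics/scene0.png")
cv2.imwrite("pics/ct.png",cv2.resize(t[130:300,150:480],None,fx=2.4,fy=2.4,interpolation=cv2.INTER_CUBIC))
cv2.imwrite("pics/cs.png",cv2.resize(s[130:280,110:370],None,fx=3,fy=3,interpolation=cv2.INTER_CUBIC))
for n,im in(("top",t),("scene",s)):
    hsv=cv2.cvtColor(im,cv2.COLOR_BGR2HSV)
    print(n,im[226,314] if n=="top" else im[175,316])
    for th in((140,155,170) if n=="top" else (185,200,215)):
        m=((hsv[:,:,2]>th)&(hsv[:,:,1]<40)).astype(np.uint8)
        N,L,S,C=cv2.connectedComponentsWithStats(m)
        print(th,[(tuple(C[i].round(1)),tuple(S[i])) for i in range(1,N) if 40<S[i,4]<6000])
E
```

```text
top [147 143 144]
140 [((np.float64(222.8), np.float64(96.9)), (np.int32(221), np.int32(89), np.int32(5), np.int32(16), np.int32(57))), ((np.float64(235.9), np.float64(95.9)), (np.int32(231), np.int32(89), np.int32(11), np.int32(15), np.int32(139))), ((np.float64(249.5), np.float64(96.2)), (np.int32(247), np.int32(89), np.int32(6), np.int32(15), np.int32(87))), ((np.float64(337.0), np.float64(159.2)), (np.int32(334), np.int32(156), np.int32(7), np.int32(7), np.int32(41))), ((np.float64(229.1), np.float64(164.9)), (np.int32(219), np.int32(160), np.int32(18), np.int32(14), np.int32(72))), ((np.float64(395.1), np.float64(167.3)), (np.int32(390), np.int32(162), np.int32(11), np.int32(11), np.int32(98))), ((np.float64(460.5), np.float64(170.7)), (np.int32(452), np.int32(162), np.int32(18), np.int32(18), np.int32(195))), ((np.float64(204.9), np.float64(174.4)), (np.int32(200), np.int32(168), np.int32(13), np.int32(18), np.int32(75))), ((np.float64(183.8), np.float64(195.6)), (np.int32(163), np.int32(175), np.int32(43), np.int32(43), np.int32(736))), ((np.float64(237.2), np.float64(188.5)),
[... 945 characters left out ...]
403.5), np.float64(201.9)), (np.int32(378), np.int32(184), np.int32(52), np.int32(36), np.int32(375))), ((np.float64(466.6), np.float64(216.9)), (np.int32(440), np.int32(198), np.int32(56), np.int32(40), np.int32(667))), ((np.float64(429.8), np.float64(232.7)), (np.int32(402), np.int32(212), np.int32(58), np.int32(43), np.int32(401))), ((np.float64(292.9), np.float64(227.0)), (np.int32(288), np.int32(223), np.int32(11), np.int32(9), np.int32(67))), ((np.float64(132.0), np.float64(238.0)), (np.int32(120), np.int32(229), np.int32(24), np.int32(20), np.int32(171))), ((np.float64(217.2), np.float64(241.8)), (np.int32(210), np.int32(236), np.int32(16), np.int32(12), np.int32(133)))]
200 []
215 []
```

View pics/ct.png

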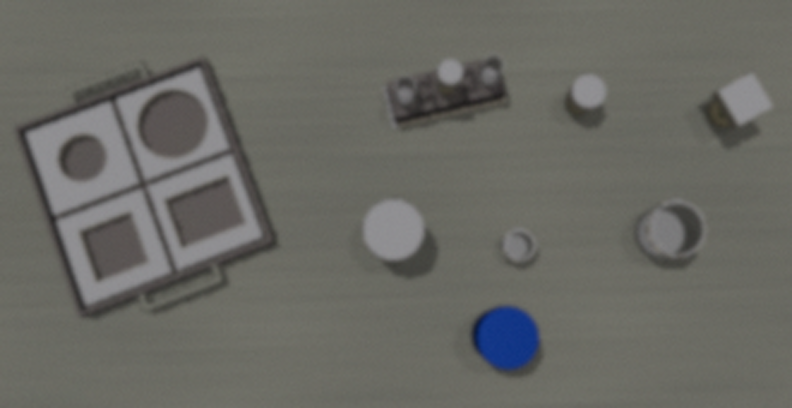

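View pics/cs.png

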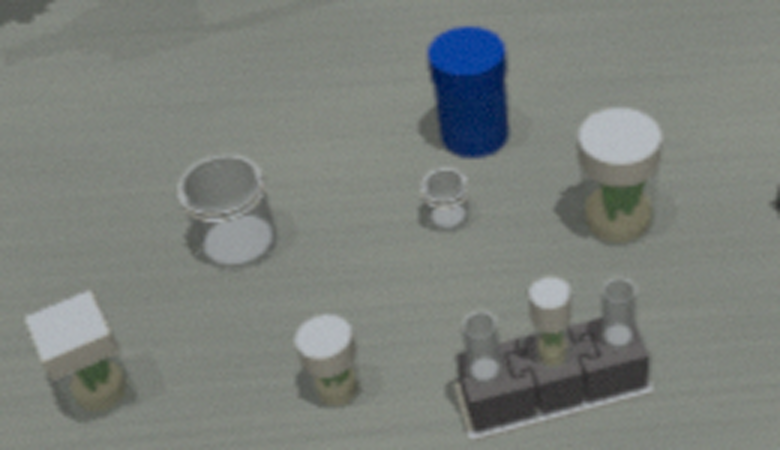

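```bash
python3 - <<'E'
from h import *
t=cv2.imread("pics/top0.png");s=cv2.imread("pics/scene0.png")
def comps(im,th,amin=30):
    hsv=cv2.cvtColor(im,cv2.COLOR_BGR2HSV)
    m=((hsv[:,:,2]>th)&(hsv[:,:,1]<45)).astype(np.uint8)
    N,L,S,C=cv2.connectedComponentsWithStats(m)
    return L,S,C
def at(im,th,uv):
    L,S,C=comps(im,th);l=L[uv[1],uv[0]]
    if l==0: return None
    cs,_=cv2.findContours((L==l).astype(np.uint8),cv2.RETR_EXTERNAL,cv2.CHAIN_APPROX_NONE)
    return max(cs,key=len),C[l],S[l]
tgt=dict(large=((314,226),(316,174),.09),small=((395,167),(217,241),.062),sq=((460,171),(132,238),.075),cap=((337,159),(293,227),.104))
for k,(a,b,z) in tgt.items():
    for n,im,uv,ths in(("top",t,a,(125,132,138)),("scene",s,b,(175,180,185))):
        for th in ths:
            r=at(im,th,uv)
            if r is None: continue
            P=ray(n,r[0][:,0,:],z)[:,:2].astype(np.float32)*1000
            (cx,cy),(w,h),an=cv2.minAreaRect(P); (ex,ey),rad=cv2.minEnclosingCircle(P)
            print(k,n,th,"cen",(ray(n,r[1],z)[0,:2]*1000).round(1),"rect",round(cx,1),round(cy,1),round(w,1),round(h,1),round(an,1))
print()
ins=dict(large=[((222,163)),(438,232)],)
for n,im,ths in(("top",t,(125,132,138)),("scene",s,(175,180,185))):
  for th in ths:
    L,S,C=comps(im,th)
    for i in range(1,len(S)):
        x,y,w,h,A=S[i]
        cx,cy=x+w/2,y+h/2
        ok=(n=="top" and 160<cx<262 and 155<cy<262) or (n=="scene" and 370<cx<500 and 165<cy<262)
        if not ok or A<100: continue
        m=(L==i).astype(np.uint8)
        cs,hier=cv2.findContours(m,cv2.RETR_CCOMP,cv2.CHAIN_APPROX_NONE)
        for c,hh in zip(cs,hier[0]):
            if len(c)<25: continue
            P=ray(n,c[:,0,:],.02)[:,:2].astype(np.float32)*1000
            r=cv2.minAreaRect(P)
            print(n,th,"hole" if hh[3]>=0 else "outer",np.round(r[0],1),np.round(r[1],1),round(r[2],1))
E
```

```text
large top 125 cen [452.3 -31.7] rect 452.6 -32.0 54.4 54.3 43.7
large top 132 cen [452.3 -31.6] rect 452.6 -31.9 53.6 51.3 88.6
large top 138 cen [452.3 -31.9] rect 452.6 -31.9 48.9 51.3 88.6
large scene 175 cen [453.1 -31.5] rect 453.1 -30.7 53.6 50.4 84.9
large scene 180 cen [452.7 -31.4] rect 453.1 -30.7 53.6 50.4 84.9
large scene 185 cen [452.3 -31.4] rect 451.5 -31.6 51.7 47.4 84.8
small top 125 cen [ 592.3 -235.6] rect 592.7 -235.6 29.6 30.4 87.1
small top 132 cen [ 591.9 -235.9] rect 591.4 -235.6 29.7 27.6 88.7
small top 138 cen [ 591.9 -235.4] rect 591.5 -235.5 24.7 27.7 87.1
small scene 175 cen [ 591.9 -234.9] rect 591.3 -234.8 30.3 30.2 37.6
small scene 180 cen [ 591.7 -234.9] rect 591.2 -234.9 28.7 30.3 42.2
small scene 185 cen [ 592.3 -235. ] rect 592.0 -234.6 26.6 28.1 3.0
sq top 125 cen [ 577.5 -391.6] rect 577.7 -391.7 40.1 39.6 27.1
sq top 132 cen [ 577.2 -391.4] rect 577.6 -391.5 37.8 37.4 27.1
sq top 138 cen [ 577.3 -391.3] rect 577.4 -391.4 35.6 34.9 29.2
sq scene 175 cen [ 578.6 -390.8] rect 578.1 -390.7 38.0 38.6 27.4
sq scene 180 cen [ 578.5 -390.6] rect 578.2 -
[... 1859 characters left out ...]
.6
scene 180 outer [446.7 258.2] [89.2 89.2] 20.0
scene 180 hole [447.1 258. ] [66.2 65.8] 19.0
scene 180 outer [481.  164.1] [89.7 89.8] 20.3
scene 180 hole [481.5 164.2] [64.2 79.7] 21.0
scene 180 outer [540.7 292.4] [90.  89.3] 20.2
scene 180 hole [541.3 292.4] [58.  57.8] 19.1
scene 180 outer [575.2 198.4] [90.7 90.2] 20.2
scene 180 hole [574.2 198.4] [82.  81.2] 84.5
scene 185 outer [447.1 258.1] [86.7 86.2] 20.4
scene 185 hole [447.3 258.7] [73.  73.4] 18.6
scene 185 outer [481.4 164.6] [87.5 87.9] 19.9
scene 185 hole [481.2 164.1] [68.1 84.2] 18.2
scene 185 outer [540.9 292.2] [88.2 86.1] 20.1
scene 185 hole [540.8 293.1] [61.6 63. ] 68.4
scene 185 outer [575.1 198.2] [88.3 87.5] 20.0
```

```bash
cat >> h.py <<'E'
def go(x,y,z,thdeg=None):
    o=manip.get_obs();q=o["eef_rot"];p=np.array(o["position"])*1000
    from scipy.spatial.transform import Rotation as Ro
    R=Ro.from_quat(q).as_matrix();th=np.degrees(np.arctan2(R[1,0],R[0,0]))
    d=R.T@(np.array([x,y,z])-p)
    turn=0 if thdeg is None else np.radians(((th-thdeg)+90)%180-90)
    print("t",round(o["time"],2),"p",p.round(1),"th",round(th,1),"grip",round(o["gripper_width"],3),"F",np.round(o["wrist_force"],1),"j6",round(o["joint_positions"][5],2))
    print(" delta",d.round(1),"turn",round(turn,3))
E
python3 - <<'E'
from h import *
t=cv2.imread("pics/top0.png");s=cv2.imread("pics/scene0.png")
a=ray("scene",[270,237.3],.094)[0];b=ray("scene",[316.3,225.7],.094)[0]
print(a,b,np.linalg.norm(a-b),np.degrees(np.arctan2(*(b-a)[[1,0]])))
# dark blocks
for n,im,x0,x1,y0,y1,th in(("top",t,300,370,145,190,75),("scene",s,255,335,225,275,95)):
    g=im.max(2); m=np.zeros_like(g); m[y0:y1,x0:x1]=(g[y0:y1,x0:x1]<th)
    m=cv2.morphologyEx(m,cv2.MORPH_CLOSE,np.ones((5,5)))
    c=max(cv2.findContours(m,cv2.RETR_EXTERNAL,cv2.CHAIN_APPROX_NONE)[0],key=len)
    P=ray(n,c[:,0,:],.038)[:,:2].astype(np.float32)*1000
    print(n,cv2.minAreaRect(P))
cv2.imwrite("pics/tb.png",cv2.resize(np.hstack([t[140:195,300:375],s[215:270,255:330]]),None,fx=5,fy=5,interpolation=cv2.INTER_CUBIC))
go(578,-391.2,180,27.4)
E
```

```text
[ 0.61661934 -0.13354693  0.094     ] [ 0.59723427 -0.046586    0.094     ] 0.08909536153117718 102.56673825594922
top ((595.5767211914062, -93.43514251708984), (52.66642761230469, 117.72489166259766), 11.237665176391602)
scene ((613.6914672851562, -91.49197387695312), (63.13377380371094, 120.87675476074219), 12.190902709960938)
t 0.1 p [ 210.4 -534.7  255.6] th 21.5 grip 1.005 F [0.1 0.5 0.3] j6 -0.02
 delta [394.7   1.2  75.6] turn -0.103
```

View pics/tb.png

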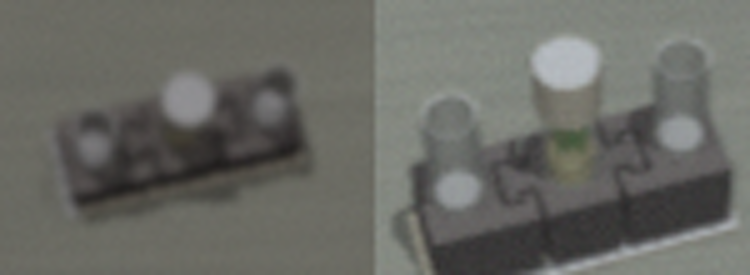

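The crops confirm the choices, and the lid sizes and positions agree between the two views to about 1 mm. The tube row's y axis is at about 102°. Square jar first.

>>> arm_command --pt "30 0 0 -0.05" --pt "75 0 5 -0.1" --pt "120 0 15 -0.1" --pt "165 0 30 -0.1" --pt "210 0 45 -0.1" --pt "255 0 60 -0.1" --pt "300 1 70 -0.1" --pt "345 1 76 -0.1" --pt "380 1 76 -0.1" --pt "395 1 76 -0.1" --pt "395 1 76 -0.1" --gripper 100

```text
time: 1.2
position: [0.5797, -0.3904, 0.1795]
eef_rot: [0.972, 0.236, -0.0, -0.0]
wrist_force: [0.4, -0.4, 0.1]
gripper_width: 1.002
```

```bash
python3 -c "
from h import *
go(578,-391.2,67,27.4)"
```

```text
t 1.2 p [ 579.7 -390.4  179.5] th 27.3 grip 1.002 F [ 0.4 -0.4  0.1] j6 0.48
 delta [ -1.8   0.  112.5] turn -0.001
```

>>> arm_command --pt "-1 0 30 0" --pt "-2 0 65 0" --pt "-2 0 95 0" --pt "-2 0 112 0" --pt "-2 0 112 0"

```text
time: 1.7
position: [0.5731, -0.3924, 0.0654]
eef_rot: [0.972, 0.234, -0.003, -0.002]
wrist_force: [-0.7, 0.4, -0.5]
gripper_width: 0.999
```

>>> arm_command --pt "0 0 0 0" --pt "0 0 0 0" --pt "0 0 0 0" --pt "0 0 0 0" --pt "0 0 0 0" --pt "0 0 0 0" --pt "0 0 0 0" --pt "0 0 0 0" --gripper 0

```text
time: 2.5
position: [0.5771, -0.3929, 0.0703]
eef_rot: [0.972, 0.235, 0.001, 0.001]
wrist_force: [-1.3, 0.1, 4.5]
gripper_width: 0.486
```

>>> arm_command --pt "0 0 0 0" --pt "0 0 -5 0" --pt "0 0 -15 0" --pt "0 0 -30 0" --pt "0 0 -30 0"

```text
time: 3.0
position: [0.5782, -0.3933, 0.1015]
eef_rot: [0.972, 0.235, 0.002, 0.002]
wrist_force: [0.2, -1.0, -0.3]
gripper_width: 0.482
```

```bash
python3 -c "
from h import *
im=manip.camera('scene');cv2.imwrite('pics/s1.png',cv2.resize(im[80:340,60:380,::-1],None,fx=2,fy=2))
go(447.2,258,220,20.1)"
```

```text
t 3.05 p [ 577.6 -392.9  100.3] th 27.2 grip 0.478 F [-0.1  0.2 -1.1] j6 0.48
 delta [ 181.9 -638.1 -121.5] turn 0.124
```

View pics/s1.png

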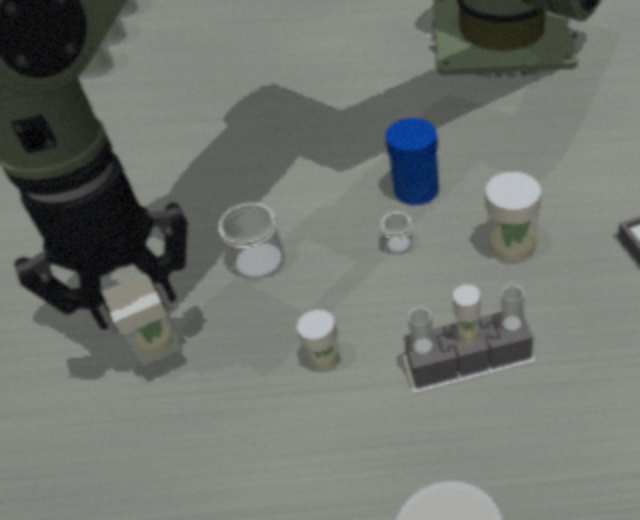

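The square jar is held and upright at about crop pixel (145,320). Lifting and carrying it.

>>> arm_command --pt "0 0 -20 0" --pt "0 0 -45 0" --pt "0 0 -70 0" --pt "5 -15 -95 0.03" --pt "13 -45 -115 0.06" --pt "24 -85 -121 0.1" --pt "36 -125 -121 0.124" --pt "47 -165 -121 0.124" --pt "58 -205 -121 0.124" --pt "70 -245 -121 0.124" --pt "81 -285 -121 0.124" --pt "93 -325 -121 0.124"

```text
time: 4.25
position: [0.51, -0.0592, 0.2192]
eef_rot: [0.985, 0.174, -0.0, -0.0]
wrist_force: [0.4, 0.9, -0.9]
gripper_width: 0.479
```

```bash
python3 -c "
from h import *
go(447.2,258,220,20.1)"
```

```text
t 4.25 p [510.  -59.2 219.2] th 20.1 grip 0.479 F [ 0.4  0.9 -0.9] j6 1.08
 delta [  50.  -319.5   -0.8] turn -0.0
```

>>> arm_command --pt "6 -40 0 0" --pt "13 -80 0 0" --pt "19 -120 0 0" --pt "26 -160 0 0" --pt "32 -200 0 0" --pt "39 -240 0 0" --pt "44 -280 0 0" --pt "48 -305 0 0" --pt "50 -315 0 0" --pt "50 -319 0 0" --pt "50 -319 0 0" --pt "50 -319 0 0"

```text
time: 5.45
position: [0.4483, 0.2549, 0.2192]
eef_rot: [0.985, 0.174, -0.0, 0.0]
wrist_force: [0.4, 0.2, -0.8]
gripper_width: 0.481
```

```bash
python3 -c "
from h import *
go(447.2,258,74,20.1)"
```

```text
t 5.45 p [448.3 254.9 219.2] th 20.0 grip 0.481 F [ 0.4  0.2 -0.8] j6 1.72
 delta [ 1.000e-01 -3.400e+00  1.452e+02] turn -0.001
```

>>> arm_command --pt "0 -1 25 0" --pt "0 -2 55 0" --pt "0 -3 85 0" --pt "0 -3 110 0" --pt "0 -3 125 0" --pt "0 -3 130 0" --pt "0 -3 130 0"

```text
time: 6.15
position: [0.4473, 0.2579, 0.089]
eef_rot: [0.985, 0.174, -0.0, 0.0]
wrist_force: [-0.9, 0.1, -0.9]
gripper_width: 0.481
```

```bash
python3 -c "
from h import *
go(447.2,258,73,20.1)
im=manip.camera('scene');cv2.imwrite('pics/s2.png',cv2.resize(im[120:290,340:520,::-1],None,fx=3,fy=3))"
```

```text
t 6.15 p [447.3 257.9  89. ] th 20.0 grip 0.481 F [-0.9  0.1 -0.9] j6 1.72
 delta [-0.  -0.1 16. ] turn -0.001
```

View pics/s2.png

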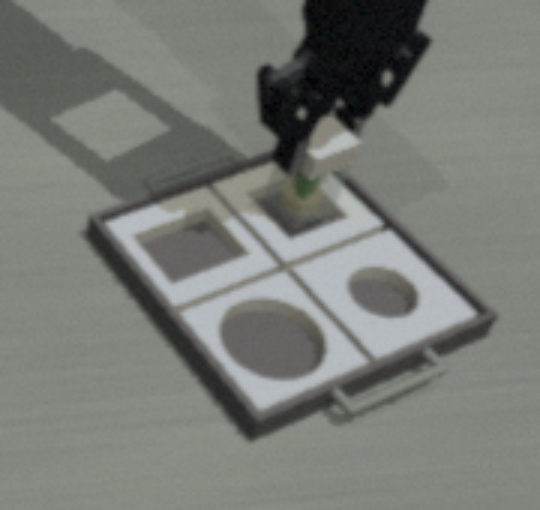

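The jar is centred over the square well at crop pixel (305,205). Lowering slowly.

>>> arm_command --pt "0 0 6 0" --pt "0 0 12 0" --pt "0 0 15 0" --pt "0 0 16 0" --pt "0 0 16 0"

```text
time: 6.7
position: [0.4473, 0.2589, 0.0752]
eef_rot: [0.985, 0.175, 0.001, -0.0]
wrist_force: [-3.6, -0.6, 14.3]
gripper_width: 0.48
```

```bash
python3 -c "
from h import *
go(447.2,258,73,20.1)"
```

```text
t 6.7 p [447.3 258.9  75.2] th 20.1 grip 0.48 F [-3.6 -0.6 14.3] j6 1.72
 delta [-0.4  0.8  2.2] turn 0.0
```

Contact at the expected height. Easing up 2 mm, then releasing.

>>> arm_command --pt "0 0 -1 0" --pt "0 0 -2 0"

```text
time: 6.9
position: [0.4471, 0.2589, 0.0756]
eef_rot: [0.985, 0.175, 0.0, -0.0]
wrist_force: [0.2, 0.4, -1.1]
gripper_width: 0.483
```

>>> arm_command --pt "0 0 0 0" --pt "0 0 0 0" --pt "0 0 0 0" --pt "0 0 0 0" --pt "0 0 -10 0" --pt "0 0 -40 0" --pt "0 0 -80 0" --pt "0 0 -115 0" --pt "0 0 -130 0" --pt "0 0 -130 0" --gripper 75

```text
time: 7.9
position: [0.4484, 0.2595, 0.2085]
eef_rot: [0.985, 0.175, 0.003, -0.001]
wrist_force: [-0.5, -0.9, 0.0]
gripper_width: 0.754
```

```bash
python3 -c "
from h import *
im=manip.camera('scene');cv2.imwrite('pics/s3.png',cv2.resize(im[120:290,340:520,::-1],None,fx=3,fy=3))
go(592,-235.2,200,None)
go(605,-91,210,102.3)
go(452.4,-31.5,210)"
```

```text
t 7.95 p [447.5 259.  206.6] th 20.1 grip 0.75 F [ 0.7 -0.5 -0.5] j6 1.72
 delta [-34.1 513.8   6.3] turn 0
t 7.95 p [447.5 259.  206.6] th 20.1 grip 0.75 F [ 0.7 -0.5 -0.5] j6 1.72
 delta [ 27.7 382.8  -3.5] turn -1.435
t 7.95 p [447.5 259.  206.6] th 20.1 grip 0.75 F [ 0.7 -0.5 -0.5] j6 1.72
 delta [-95.2 274.5  -3.8] turn 0
```

View pics/s3.png

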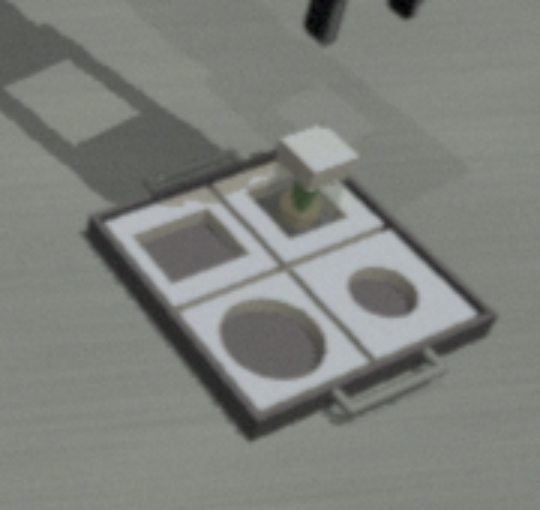

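The square jar stands in its well. Next, the tube block.

>>> arm_command --pt "1 15 0 -0.12" --pt "4 50 0 -0.25" --pt "7 90 0 -0.38" --pt "10 130 0 -0.5" --pt "13 170 0 -0.63" --pt "16 210 0 -0.76" --pt "19 250 0 -0.89" --pt "22 290 0 -1.02" --pt "25 330 0 -1.15" --pt "27 360 0 -1.28" --pt "28 378 0 -1.4" --pt "28 383 0 -1.435" --gripper 75

```text
time: 9.15
position: [0.6048, -0.0933, 0.203]
eef_rot: [0.627, 0.779, -0.001, -0.001]
wrist_force: [-0.4, -0.6, -0.4]
gripper_width: 0.752
```

>>> arm_command --pt "0 0 0 0" --pt "0 0 0 0"

```text
time: 9.35
position: [0.6043, -0.091, 0.2039]
eef_rot: [0.628, 0.779, -0.001, -0.001]
wrist_force: [0.0, -0.3, 0.9]
gripper_width: 0.746
```

```bash
python3 -c "
from h import *
go(605,-91,94,102.3)"
```

```text
t 9.35 p [604.3 -91.  203.9] th 102.3 grip 0.746 F [ 0.  -0.3  0.9] j6 -0.38
 delta [ -0.3   1.  109.9] turn -0.001
```

>>> arm_command --pt "0 1 30 0" --pt "0 1 65 0" --pt "0 1 95 0" --pt "0 1 109 0" --pt "0 1 110 0" --pt "0 1 110 0"

```text
time: 9.95
position: [0.6066, -0.0908, 0.0961]
eef_rot: [0.627, 0.779, 0.0, 0.001]
wrist_force: [0.1, -1.4, 0.6]
gripper_width: 0.747
```

>>> arm_command --pt "0 0 0 0" --pt "0 0 0 0" --pt "0 0 0 0" --pt "0 0 0 0" --pt "0 0 0 0" --pt "0 0 0 0" --pt "0 0 0 0" --pt "0 0 0 0" --gripper 0

```text
time: 10.75
position: [0.6063, -0.0912, 0.0967]
eef_rot: [0.627, 0.779, 0.0, 0.001]
wrist_force: [-1.5, 0.1, 5.6]
gripper_width: 0.29
```

```bash
python3 -c "
from h import *
im=manip.camera('scene');cv2.imwrite('pics/s4.png',cv2.resize(im[140:290,220:380,::-1],None,fx=3,fy=3))
go(605,-91,94,102.3)"
```

```text
t 10.8 p [606.3 -91.3  96.7] th 102.3 grip 0.283 F [-1.4 -0.1  6.3] j6 -0.38
 delta [ 0.6 -1.3  2.7] turn 0.0
```

View pics/s4.png

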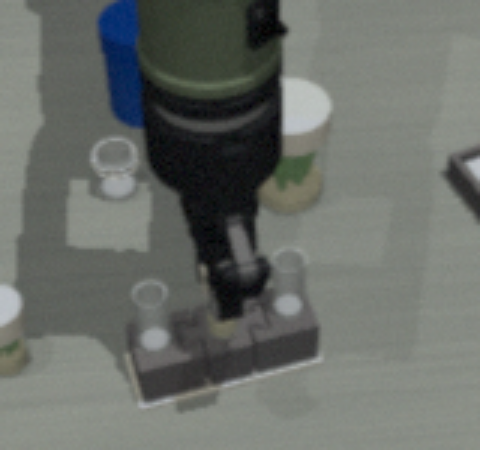

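The cap is gripped at a width of about 25 mm. Lifting straight up slowly while watching the side force.

>>> arm_command --pt "0 0 -3 0" --pt "0 0 -7 0" --pt "0 0 -11 0" --pt "0 0 -15 0" --pt "0 0 -15 0"

```text
time: 11.3
position: [0.6064, -0.0911, 0.111]
eef_rot: [0.627, 0.779, 0.0, 0.001]
wrist_force: [-0.1, 0.3, -1.2]
gripper_width: 0.283
```

```bash
python3 -c "
from h import *
im=manip.camera('scene');cv2.imwrite('pics/s5.png',cv2.resize(im[140:290,220:380,::-1],None,fx=3,fy=3))
go(605,-91,94,102.3)"
```

```text
t 11.35 p [606.2 -91.1 110.6] th 102.3 grip 0.289 F [-0.1 -0.5 -0.8] j6 -0.38
 delta [ 0.3 -1.2 16.6] turn 0.0
```

View pics/s5.png

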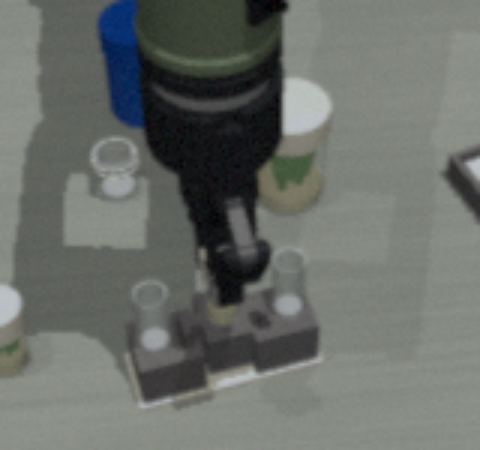

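>>> arm_command --pt "0 0 -8 0" --pt "0 0 -18 0" --pt "0 0 -32 0" --pt "0 0 -50 0" --pt "0 0 -70 0" --pt "0 0 -90 0" --pt "0 0 -110 0" --pt "0 0 -125 0" --pt "0 0 -125 0" --pt "0 0 -125 0"

```text
time: 12.35
position: [0.6059, -0.091, 0.2356]
eef_rot: [0.627, 0.779, 0.0, 0.0]
wrist_force: [0.7, -0.1, -2.0]
gripper_width: 0.286
```

```bash
python3 -c "
from h import *
im=manip.camera('scene');cv2.imwrite('pics/s6.png',cv2.resize(im[100:290,200:400,::-1],None,fx=3,fy=3))
go(481.5,164,235,110.1)"
```

```text
t 12.4 p [605.5 -91.  234.8] th 102.3 grip 0.289 F [ 0.7 -0.5 -1. ] j6 -0.38
 delta [ 2.756e+02 -6.670e+01 -1.000e-01] turn -0.136
```

View pics/s6.png

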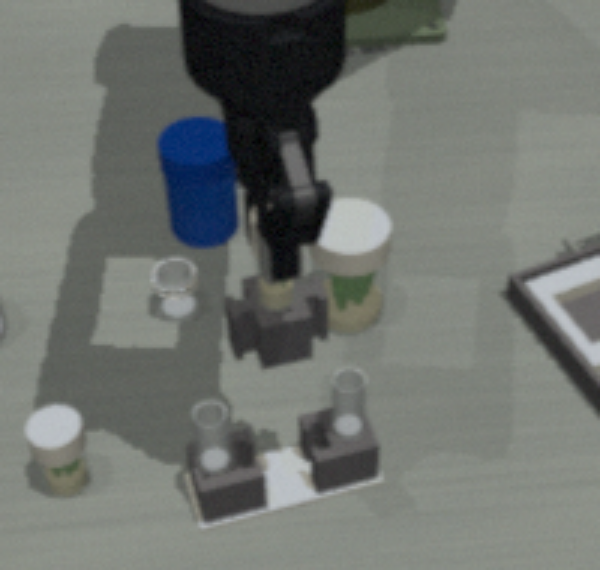

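The block hangs upright at crop pixel (280,320), clear of its neighbours. Carrying it.

>>> arm_command --pt "10 -2 0 0" --pt "35 -8 0 -0.03" --pt "70 -17 0 -0.06" --pt "105 -25 0 -0.1" --pt "140 -34 0 -0.136" --pt "175 -42 0 -0.136" --pt "210 -51 0 -0.136" --pt "240 -58 0 -0.136" --pt "262 -63 0 -0.136" --pt "272 -66 0 -0.136" --pt "275 -67 0 -0.136" --pt "275 -67 0 -0.136"

```text
time: 13.6
position: [0.4817, 0.1632, 0.235]
eef_rot: [0.573, 0.82, -0.0, 0.0]
wrist_force: [0.5, -0.7, -1.0]
gripper_width: 0.287
```

>>> arm_command --pt "0 0 30 0" --pt "0 0 60 0" --pt "0 0 85 0" --pt "0 0 100 0" --pt "0 0 100 0" --pt "0 0 100 0"

```text
time: 14.2
position: [0.4826, 0.1627, 0.1355]
eef_rot: [0.573, 0.819, 0.0, 0.0]
wrist_force: [0.0, -0.1, -0.8]
gripper_width: 0.286
```

```bash
python3 -c "
from h import *
im=manip.camera('scene');cv2.imwrite('pics/s7.png',cv2.resize(im[120:290,340:520,::-1],None,fx=3,fy=3))
im=manip.camera('top');cv2.imwrite('pics/t7.png',cv2.resize(im[130:280,140:290,::-1],None,fx=3,fy=3))
go(481.5,164,97.5,110.1)"
```

```text
t 14.3 p [482.9 163.2 136.4] th 110.1 grip 0.287 F [-1.2  0.5 -1.7] j6 -0.05
 delta [ 1.3 -1.1 38.9] turn -0.001
```

View pics/s7.png

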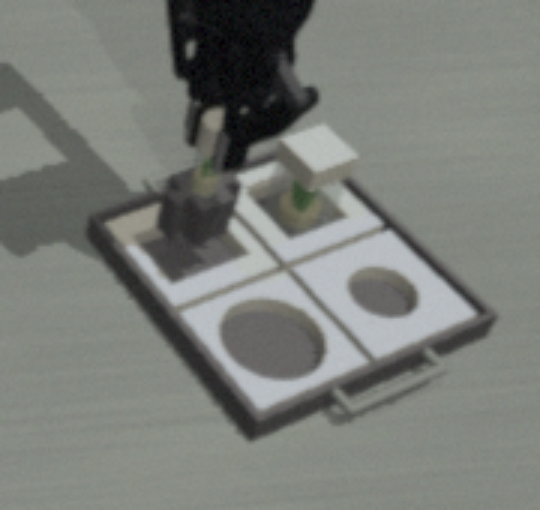

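Block aligned over the oblong well, at crop pixel (197,215). Lowering.

>>> arm_command --pt "1 -1 10 0" --pt "1 -1 20 0" --pt "1 -1 28 0" --pt "1 -1 34 0" --pt "1 -1 37 0" --pt "1 -1 38 0" --pt "1 -1 38 0"

```text
time: 15.0
position: [0.4801, 0.1638, 0.0977]
eef_rot: [0.573, 0.82, -0.0, -0.0]
wrist_force: [-2.7, -1.4, 4.6]
gripper_width: 0.284
```

```bash
python3 -c "
from h import *
go(481.5,164,97.5,110.1)"
```

```text
t 15.0 p [480.1 163.8  97.7] th 110.1 grip 0.284 F [-2.7 -1.4  4.6] j6 -0.04
 delta [-0.3  1.3  0.2] turn 0.0
```

>>> arm_command --pt "0 0 0 0" --pt "0 0 0 0" --pt "0 0 0 0" --pt "0 0 0 0" --pt "0 0 0 0" --pt "0 0 -15 0" --pt "0 0 -45 0" --pt "0 0 -80 0" --pt "0 0 -105 0" --pt "0 0 -110 0" --pt "0 0 -110 0" --gripper 65

```text
time: 16.1
position: [0.4808, 0.164, 0.2077]
eef_rot: [0.573, 0.82, 0.001, 0.001]
wrist_force: [0.2, 0.4, 0.1]
gripper_width: 0.651
```

```bash
python3 -c "
from h import *
im=manip.camera('scene');cv2.imwrite('pics/s8.png',cv2.resize(im[120:290,340:520,::-1],None,fx=3,fy=3))
go(592,-235.2,205,None)
go(452.4,-31.5,210)"
```

```text
t 16.15 p [480.1 163.8 206.6] th 110.1 grip 0.651 F [ 0.7 -0.8 -0.1] j6 -0.04
 delta [-413.1  -32.1    1.7] turn 0
t 16.15 p [480.1 163.8 206.6] th 110.1 grip 0.651 F [ 0.7 -0.8 -0.1] j6 -0.04
 delta [-173.8  -93.2   -3.3] turn 0
```

View pics/s8.png

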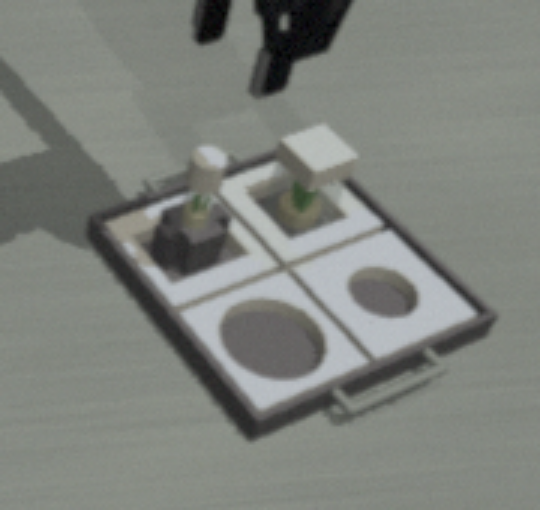

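The block is seated. Next, the small jar.

>>> arm_command --pt "-15 -1 0 0" --pt "-50 -4 0 0" --pt "-90 -7 0 0" --pt "-135 -10 0 0" --pt "-180 -14 0 0" --pt "-225 -17 0 0" --pt "-270 -21 0 0" --pt "-315 -24 0 0" --pt "-355 -28 0 0" --pt "-390 -30 0 0" --pt "-408 -32 0 0" --pt "-413 -32 0 0" --gripper 80

```text
time: 17.35
position: [0.5919, -0.2369, 0.2057]
eef_rot: [0.574, 0.819, -0.0, -0.001]
wrist_force: [-1.0, 0.7, -0.0]
gripper_width: 0.804
```

>>> arm_command --pt "0 0 15 0" --pt "0 0 40 0" --pt "0 0 40 0"

```text
time: 17.65
position: [0.59, -0.2327, 0.1637]
eef_rot: [0.572, 0.82, -0.001, -0.004]
wrist_force: [0.2, 0.0, -0.5]
gripper_width: 0.8
```

```bash
python3 -c "
from h import *
go(592,-235.2,54,None)"
```

```text
t 17.65 p [ 590.  -232.7  163.7] th 110.2 grip 0.8 F [ 0.2  0.  -0.5] j6 -0.75
 delta [ -3.7   1.7 109.7] turn 0
```

>>> arm_command --pt "-1 1 25 0" --pt "-1 1 40 0" --pt "-1 1 40 0" --pt "-1 1 40 0" --pt "-1 1 40 0"

```text
time: 18.15
position: [0.5946, -0.2354, 0.1289]
eef_rot: [0.573, 0.82, 0.0, 0.001]
wrist_force: [-0.3, 0.2, 0.3]
gripper_width: 0.798
```

```bash
python3 -c "
from h import *
go(592,-235.2,54,None)"
```

```text
t 18.15 p [ 594.6 -235.4  128.9] th 110.1 grip 0.798 F [-0.3  0.2  0.3] j6 -0.75
 delta [ 1.2 -2.5 74.9] turn 0
```

>>> arm_command --pt "1 -1 25 0" --pt "1 -1 50 0" --pt "1 -1 68 0" --pt "1 -1 74 0" --pt "1 -1 74 0" --pt "1 -1 74 0"

```text
time: 18.75
position: [0.5935, -0.2353, 0.0548]
eef_rot: [0.573, 0.82, 0.0, 0.001]
wrist_force: [-0.1, 0.7, 0.7]
gripper_width: 0.798
```

>>> arm_command --pt "0 0 0 0" --pt "0 0 0 0" --pt "0 0 0 0" --pt "0 0 0 0" --pt "0 0 0 0" --pt "0 0 0 0" --pt "0 0 0 0" --pt "0 0 0 0" --gripper 0

```text
time: 19.55
position: [0.5929, -0.2352, 0.0545]
eef_rot: [0.573, 0.82, 0.0, 0.001]
wrist_force: [-1.5, 0.5, 6.6]
gripper_width: 0.404
```

```bash
python3 -c "
from h import *
go(592,-235.2,54,None)"
```

```text
t 19.55 p [ 592.9 -235.2   54.5] th 110.1 grip 0.404 F [-1.5  0.5  6.6] j6 -0.75
 delta [ 0.3 -0.9  0.5] turn 0
```

>>> arm_command --pt "0 0 -5 0" --pt "0 0 -15 0" --pt "0 0 -30 0" --pt "0 0 -40 0" --pt "0 0 -40 0"

```text
time: 20.05
position: [0.5936, -0.2353, 0.0953]
eef_rot: [0.573, 0.82, 0.0, 0.002]
wrist_force: [0.2, 0.1, -0.3]
gripper_width: 0.403
```

```bash
python3 -c "
from h import *
im=manip.camera('scene');cv2.imwrite('pics/s9.png',cv2.resize(im[140:290,140:340,::-1],None,fx=3,fy=3))
go(541.1,292.2,215,None)"
```

```text
t 20.1 p [ 593.  -235.1   94.2] th 110.1 grip 0.406 F [-0.1 -0.  -0.7] j6 -0.75
 delta [ 512.8  132.8 -121.3] turn 0
```

View pics/s9.png

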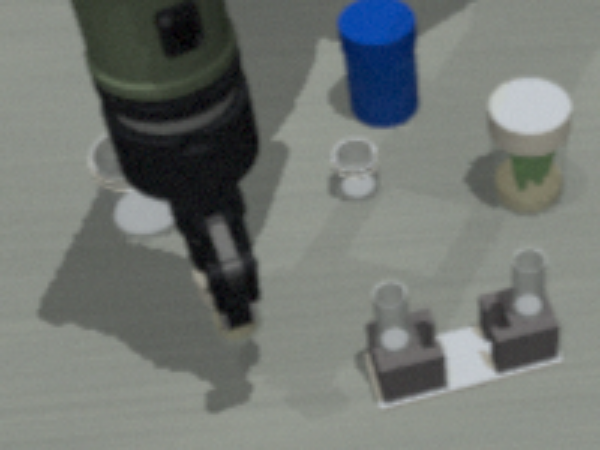

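>>> arm_command --pt "0 0 -25 0" --pt "0 0 -55 0" --pt "0 0 -85 0" --pt "8 2 -110 0" --pt "33 8 -121 0" --pt "68 17 -121 0" --pt "108 28 -121 0" --pt "148 38 -121 0" --pt "188 49 -121 0" --pt "228 59 -121 0" --pt "268 69 -121 0" --pt "308 80 -121 0"

```text
time: 21.3
position: [0.5609, 0.0834, 0.2136]
eef_rot: [0.573, 0.82, -0.001, -0.0]
wrist_force: [0.3, 0.3, -0.8]
gripper_width: 0.403
```

>>> arm_command --pt "40 10 0 0" --pt "80 21 0 0" --pt "120 31 0 0" --pt "155 40 0 0" --pt "182 47 0 0" --pt "198 51 0 0" --pt "204 53 0 0" --pt "204 53 0 0" --pt "204 53 0 0"

```text
time: 22.2
position: [0.5415, 0.2904, 0.2141]
eef_rot: [0.573, 0.819, -0.001, 0.0]
wrist_force: [0.7, 0.6, -1.0]
gripper_width: 0.407
```

```bash
python3 -c "
from h import *
go(541.1,292.2,60,None)"
```

```text
t 22.2 p [541.5 290.4 214.1] th 110.1 grip 0.407 F [ 0.7  0.6 -1. ] j6 0.12
 delta [  1.9   0.3 154.1] turn 0
```

>>> arm_command --pt "1 0 30 0" --pt "2 0 65 0" --pt "2 0 95 0" --pt "2 0 115 0" --pt "2 0 125 0" --pt "2 0 125 0" --pt "2 0 125 0"

```text
time: 22.9
position: [0.5416, 0.2933, 0.0903]
eef_rot: [0.573, 0.819, 0.001, 0.0]
wrist_force: [-0.3, 0.7, -0.1]
gripper_width: 0.408
```

```bash
python3 -c "
from h import *
im=manip.camera('scene');cv2.imwrite('pics/s10.png',cv2.resize(im[120:290,340:520,::-1],None,fx=3,fy=3))
go(541.1,292.2,60,None)"
```

```text
t 22.95 p [541.7 293.5  90.7] th 110.1 grip 0.406 F [ 0.6  0.4 -0.8] j6 0.13
 delta [-1.  -1.1 30.7] turn 0
```

View pics/s10.png

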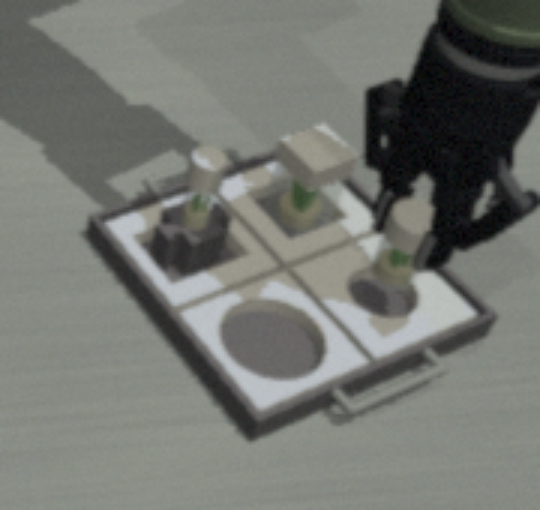

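>>> arm_command --pt "-1 -1 10 0" --pt "-1 -1 20 0" --pt "-1 -1 26 0" --pt "-1 -1 29 0" --pt "-1 -1 31 0" --pt "-1 -1 31 0"

```text
time: 23.55
position: [0.5395, 0.292, 0.0595]
eef_rot: [0.573, 0.82, -0.001, -0.0]
wrist_force: [-4.1, -2.9, 8.2]
gripper_width: 0.402
```

```bash
python3 -c "
from h import *
go(541.1,292.2,60,None)"
```

```text
t 23.55 p [539.5 292.   59.5] th 110.1 grip 0.402 F [-4.1 -2.9  8.2] j6 0.13
 delta [-0.4  1.6 -0.5] turn 0
```

>>> arm_command --pt "0 0 -1 0" --pt "0 0 -1 0" --pt "0 0 -1 0" --pt "0 0 -1 0" --pt "0 0 -1 0" --pt "0 0 -15 0" --pt "0 0 -45 0" --pt "0 0 -85 0" --pt "0 0 -120 0" --pt "0 0 -140 0" --pt "0 0 -145 0" --pt "0 0 -145 0" --gripper 65

```text
time: 24.75
position: [0.5403, 0.2923, 0.2043]
eef_rot: [0.573, 0.82, 0.001, 0.0]
wrist_force: [-0.0, -0.3, -0.0]
gripper_width: 0.65
```

```bash
python3 -c "
from h import *
im=manip.camera('scene');cv2.imwrite('pics/s11.png',cv2.resize(im[120:290,340:520,::-1],None,fx=3,fy=3))
go(452.4,-31.5,205)"
```

```text
t 24.8 p [539.7 292.  202.9] th 110.1 grip 0.652 F [-0.5 -0.5 -0.2] j6 0.13
 delta [-273.8 -193.2   -1.9] turn 0
```

View pics/s11.png

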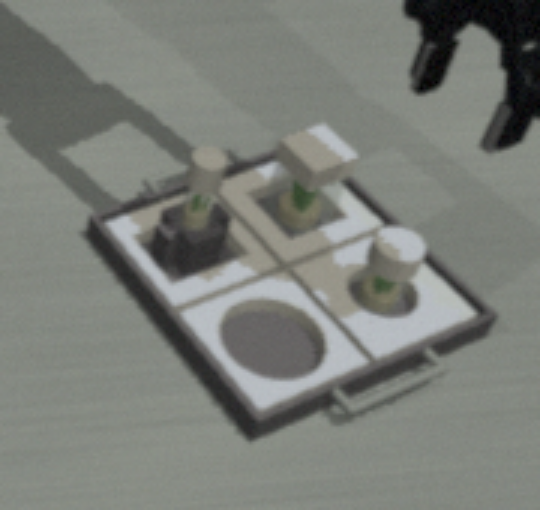

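The small jar is seated. Last, the large jar.

>>> arm_command --pt "-12 -8 0 0" --pt "-42 -30 0 0" --pt "-78 -55 0 0" --pt "-114 -80 0 0" --pt "-150 -106 0 0" --pt "-186 -131 0 0" --pt "-220 -155 0 0" --pt "-248 -175 0 0" --pt "-266 -188 0 0" --pt "-274 -193 0 0" --pt "-274 -193 0 0" --pt "-274 -193 0 0" --gripper 100

```text
time: 26.0
position: [0.453, -0.031, 0.2029]
eef_rot: [0.573, 0.82, -0.0, -0.0]
wrist_force: [-0.1, 1.0, -0.1]
gripper_width: 0.996
```

>>> arm_command --pt "0 0 15 0" --pt "0 0 40 0" --pt "0 0 50 0" --pt "0 0 50 0" --pt "0 0 50 0"

```text
time: 26.5
position: [0.4536, -0.031, 0.1537]
eef_rot: [0.572, 0.82, 0.0, 0.0]
wrist_force: [0.8, 0.0, 0.8]
gripper_width: 1.001
```

```bash
python3 -c "
from h import *
im=manip.camera('scene');cv2.imwrite('pics/s12.png',cv2.resize(im[100:290,220:420,::-1],None,fx=3,fy=3))
go(452.4,-31.5,78)"
```

```text
t 26.55 p [453.8 -31.1 154. ] th 110.2 grip 0.996 F [0.5 0.4 1. ] j6 -0.45
 delta [ 0.2 -1.6 76. ] turn 0
```

View pics/s12.png

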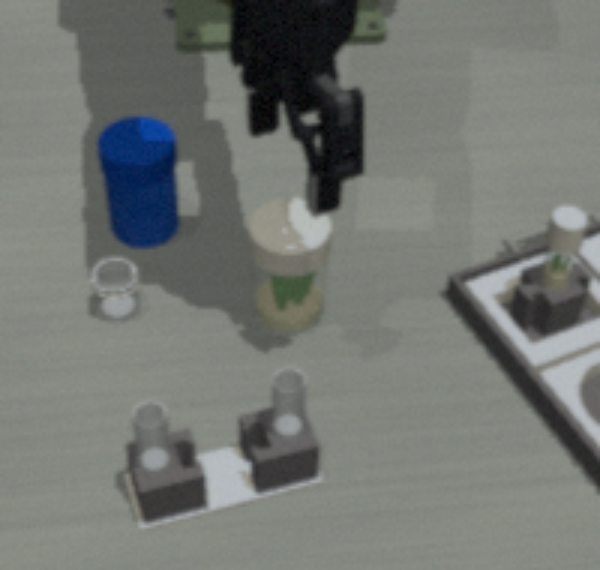

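The gripper is over the large white-lidded jar at crop pixel (290,230), clear of the blue one.

>>> arm_command --pt "0 -1 20 0" --pt "0 -1 45 0" --pt "0 -1 65 0" --pt "0 -1 75 0" --pt "0 -1 76 0" --pt "0 -1 76 0"

```text
time: 27.15
position: [0.4529, -0.0318, 0.078]
eef_rot: [0.573, 0.82, 0.0, 0.001]
wrist_force: [0.1, -0.2, -0.2]
gripper_width: 1.002
```

>>> arm_command --pt "0 0 0 0" --pt "0 0 0 0" --pt "0 0 0 0" --pt "0 0 0 0" --pt "0 0 0 0" --pt "0 0 0 0" --pt "0 0 0 0" --gripper 0

```text
time: 27.85
position: [0.4527, -0.0319, 0.0785]
eef_rot: [0.573, 0.82, 0.0, 0.001]
wrist_force: [-1.1, -0.4, 6.3]
gripper_width: 0.69
```

```bash
python3 -c "
from h import *
go(452.4,-31.5,78)"
```

```text
t 27.85 p [452.7 -31.9  78.5] th 110.1 grip 0.69 F [-1.1 -0.4  6.3] j6 -0.45
 delta [ 0.5 -0.2  0.5] turn 0
```

>>> arm_command --pt "0 0 -5 0" --pt "0 0 -15 0" --pt "0 0 -30 0" --pt "0 0 -30 0"

```text
time: 28.25
position: [0.4536, -0.0319, 0.1093]
eef_rot: [0.573, 0.82, 0.001, 0.002]
wrist_force: [0.1, 0.9, -1.7]
gripper_width: 0.688
```

```bash
python3 -c "
from h import *
im=manip.camera('scene');cv2.imwrite('pics/s13.png',cv2.resize(im[100:290,220:420,::-1],None,fx=3,fy=3))
go(575.4,198.3,230)"
```

```text
t 28.3 p [452.9 -31.9 108.4] th 110.1 grip 0.687 F [ 0.2  0.4 -2.6] j6 -0.45
 delta [ 173.8  194.5 -121.4] turn 0
```

View pics/s13.png

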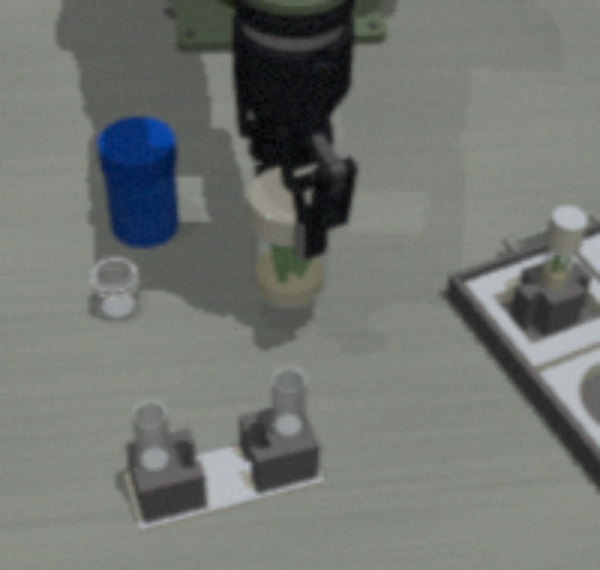

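>>> arm_command --pt "0 0 -25 0" --pt "0 0 -55 0" --pt "0 0 -85 0" --pt "6 6 -108 0" --pt "24 27 -121 0" --pt "48 54 -121 0" --pt "72 81 -121 0" --pt "96 108 -121 0" --pt "120 135 -121 0" --pt "143 160 -121 0" --pt "161 180 -121 0" --pt "171 191 -121 0"

```text
time: 29.5
position: [0.5731, 0.1963, 0.227]
eef_rot: [0.572, 0.82, -0.001, -0.001]
wrist_force: [0.1, -0.5, -1.7]
gripper_width: 0.687
```

>>> arm_command --pt "2 2 0 0" --pt "3 3 0 0" --pt "3 3 0 0" --pt "3 3 0 0"

```text
time: 29.9
position: [0.5741, 0.1972, 0.2285]
eef_rot: [0.573, 0.819, -0.0, 0.0]
wrist_force: [0.1, 0.2, -2.1]
gripper_width: 0.689
```

```bash
python3 -c "
from h import *
go(575.4,198.3,110)"
```

```text
t 29.9 p [574.1 197.2 228.5] th 110.0 grip 0.689 F [ 0.1  0.2 -2.1] j6 -0.04
 delta [  0.6   1.7 118.5] turn 0
```

>>> arm_command --pt "0 1 25 0" --pt "1 1 55 0" --pt "1 1 85 0" --pt "1 1 108 0" --pt "1 1 118 0" --pt "1 1 118 0" --pt "1 1 118 0"

```text
time: 30.6
position: [0.5758, 0.1995, 0.1115]
eef_rot: [0.573, 0.82, 0.001, 0.001]
wrist_force: [0.7, 0.2, -1.2]
gripper_width: 0.687
```

```bash
python3 -c "
from h import *
im=manip.camera('scene');cv2.imwrite('pics/s14.png',cv2.resize(im[120:290,340:520,::-1],None,fx=3,fy=3))
go(575.4,198.3,84)"
```

```text
t 30.65 p [576.1 199.7 111.9] th 110.1 grip 0.686 F [ 0.1  0.3 -2.5] j6 -0.04
 delta [-1.  -1.2 27.9] turn 0
```

View pics/s14.png

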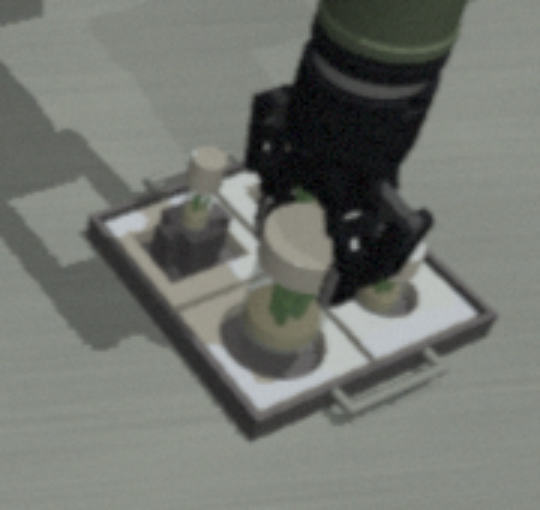

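The jar is over the large well at crop pixel (275,335), with clearance all round. Lowering.

>>> arm_command --pt "-1 -1 10 0" --pt "-1 -1 18 0" --pt "-1 -1 23 0" --pt "-1 -1 26 0" --pt "-1 -1 28 0" --pt "-1 -1 28 0"

```text
time: 31.25
position: [0.574, 0.1982, 0.0836]
eef_rot: [0.573, 0.82, -0.0, -0.0]
wrist_force: [-4.1, -1.2, 7.9]
gripper_width: 0.686
```

```bash
python3 -c "
from h import *
go(575.4,198.3,84)"
```

```text
t 31.25 p [574.  198.2  83.6] th 110.1 grip 0.686 F [-4.1 -1.2  7.9] j6 -0.04
 delta [-0.4  1.3 -0.4] turn 0
```

>>> arm_command --pt "0 0 -1 0" --pt "0 0 -1 0" --pt "0 0 -1 0" --pt "0 0 -1 0" --pt "0 0 -1 0" --pt "0 0 -1 0" --pt "0 0 -15 0" --pt "0 0 -45 0" --pt "0 0 -85 0" --pt "0 0 -120 0" --pt "0 0 -140 0" --pt "0 0 -150 0" --gripper 95

```text
time: 32.45
position: [0.5753, 0.1986, 0.236]
eef_rot: [0.573, 0.82, 0.002, 0.002]
wrist_force: [0.8, 0.5, 1.0]
gripper_width: 0.95
```

>>> arm_command --pt "-30 0 0 0" --pt "-70 0 0 0" --pt "-110 -5 0 0" --pt "-150 -20 0 0" --pt "-190 -40 0 0" --pt "-230 -60 0 0" --pt "-270 -80 0 0" --pt "-300 -100 0 0" --pt "-310 -110 0 0" --pt "-310 -110 0 0"

```text
time: 33.45
position: [0.5768, -0.1319, 0.232]
eef_rot: [0.574, 0.819, -0.0, -0.001]
wrist_force: [-0.1, 0.3, 0.6]
gripper_width: 0.95
```

```bash
python3 - <<'E'
from h import *
s=manip.camera('scene')[:,:,::-1].copy();t=manip.camera('top')[:,:,::-1].copy()
cv2.imwrite('pics/sf.png',s);cv2.imwrite('pics/tf.png',t)
cv2.imwrite('pics/cf.png',np.hstack([cv2.resize(s[130:280,350:510],(400,375)),cv2.resize(t[140:275,145:289],(400,375))]))
go(0,0,0)
W=dict(large=((575.4,198.3),.095),small=((541.1,292.2),.067),sq=((447.2,258),.08),cap=((481.5,164),.105))
for k,((x,y),z) in W.items():
  for n,im,th in(("top",t,122),("scene",s,165)):
    c=proj(n,[x/1000,y/1000,z])[0]
    hsv=cv2.cvtColor(im,cv2.COLOR_BGR2HSV)
    print(k,n,"expected lid px",c.round(1))
E
```

```text
t 33.55 p [ 577.8 -129.7  232.2] th 110.1 grip 0.946 F [ 0.4  0.4 -0.4] j6 -0.59
 delta [ 320.2 -498.   232.4] turn 0
large top expected lid px [214.1 174.9]
large scene expected lid px [438.8 207.8]
small top expected lid px [177.5 192.2]
small scene expected lid px [473.6 201.8]
sq top expected lid px [189.3 230.7]
sq scene expected lid px [444.7 168.4]
cap top expected lid px [227.6 213.9]
cap scene expected lid px [410. 173.]
```

View pics/cf.png

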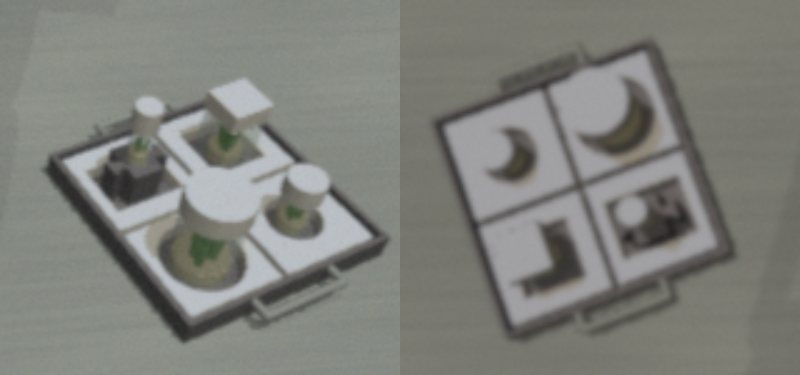

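View pics/sf.png

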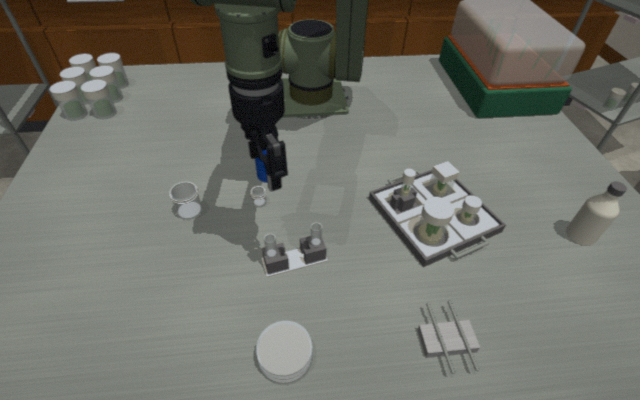

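Every lid centre is within about 2 px (under 6 mm) of where its seated well position projects, in both views. The open jars are still at scene (186,198) and (258,196). Handing in.

```bash
python3 -c "
from h import *
print(manip.finish_job())"
```

```text
the job is handed in; nothing more can be done
None
```

All four capped cultures are in their own wells, and I handed the job in at about 33.6 s of the 112 s allowed. `finish_job` reports no verdict, so this rests on my own checks.

- **What I did:** I placed the square jar first, then the tube block (lifted straight out of its neighbours), the small jar and the large jar. Each was gripped by its lid or cap, lowered until the wrist force showed contact at about floor height, and then released.
- **Final position check:** In both camera views all four stand upright. Their lid centres are within about 2 px (under 6 mm, against 13 mm allowed) of where they should appear. I read these pixels by eye from the pictures rather than measuring them with a script.
- **Other checks:** Both empty open jars are at the same pixels as at the start. The gripper is open and clear, and the wrist force is near zero.
- **Small disagreement:** The square jar made contact at a TCP height of about 75 mm where I expected 73 mm. The final picture shows it standing flat in its well. No other check failed or disagreed.

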